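Reject the sticking dosing syringe

ROBOT

A 6-joint arm with a two-finger parallel gripper is mounted at the origin on the work surface. World frame = base frame: x ahead of the robot, y to its left, z up, the work surface at z = 0. Lengths are in m, angles in rad, forces in N, time in s.
With the tool pointing down it reaches from about 0.3 to 0.775 m from the base axis. Payload 14.6 kg.
Tool frame: the origin (TCP) lies on the centre line of the jaws, within the pads' length; the fingertips stand 14 mm ahead of it and the grasp point (between the pads) lies 5 mm behind it; x points along the fingers, y is the direction in which the jaws open and shut, and the axes are right-handed (so a half turn about x gives the same grasp; the last joint's range is limited). The gripper opens to 94 mm and grips with 3 to 60 N. Pads are 16 mm wide; open, the fingers measure 119 mm over their backs; the gripper's body (75 mm by 177 mm) begins 78 mm behind the grasp point.
Start: joints at [-1.252, 0.3, 1.521, -0, 1.321, -0.067], TCP at [0.207, -0.51, 0.219] pointing down, gripper open.
Joint ranges: [-3.03, 3.03], [-0.79, 2.21], [0.23, 2.52], [-1.04, 4.18], [0, 3.07], [-2.55, 2.55]. Speed limits (rad/s): [2.22, 2.22, 2.57, 3.14, 3.14, 3.14].

INTERFACE

Orientations are given as [roll, pitch, yaw] about the fixed x, y, z axes, in that order (R = Rz(yaw) Ry(pitch) Rx(roll)).
In Python, from station import * gives the robot as it stands. The module is installed in compiled form; this text tells all that it offers.
- The arm moves only by the shell command python3 -m handwheel 'ROWS' [FORCE]. ROWS is JSON, a list of rows, each a list of 3 entries, a list of its own where there are three numbers: the shift along the tool's x, y, z in mm, then the turn about the tool's x in rad, then the gripper command: -1 is fully open, 1 is shut, values between are in proportion. In form: [[[dx, dy, dz], spin, gripper], ...]. A call has exactly 5 rows; each row is the pose to reach, as a shift and turn from the pose measured when the call began, along the tool's axes at that moment; what a row does not reach only later rows make up. A row lasts 1/10 s, in which the tool goes at most 50 mm and 8.59 degrees, less where a joint would pass 70% of its speed; a pose out of reach is approached as far as the arm can. A call with a gripper value outside its range is refused whole. The fingers move at their own pace and stop on an object; FORCE is the grip in N (left out, the last holds). Time passes only in rows, so rows that repeat a pose let the fingers close, or fill a call up. It gives the time, the measured TCP pose, the force and the opening at its end, in the units of the state.
- get_obs(): the state, without advancing time (a new reading comes with each control period).
- camera(name): name is "side" or "top"; returns (picture, depth): 420x560x3 uint8, blue, green, red; 420x560 float32, m along the optical axis (not along the pixel's ray), 0 where there is no reading.
- camera_info(name): a dict with "fx", "fy", "cx", "cy" (pixels), "extrinsics" (4x4, takes a point from camera to world coordinates). Camera axes: x right, y down, z forward; pixel columns grow to the right and rows downward; lengths in m; the calibration is good to about 2 mm. A picture is of the moment at which its call begins. camera_info takes no time and is no camera call.
- hand_in(): hands the job in, once; it reports no verdict.
The state is a dict: "time_s": time; "qpos": joint angles; "joint_vel": joint speeds; "tau": joint torques, N m; "ee_pos": TCP position; "eef_rot": TCP orientation; "force": force on the tool from outside, world axes, zero at the start; "moment": the same for the moment, N m; "grip_width": finger opening in m.
Only numpy, scipy, OpenCV 4.12 (cv2) and the standard library are available. Lean on these libraries where they do the work, as an engineer would, in place of code of your own. Each camera call takes 0.05 s, during which the arm holds its last target. There are 200 camera calls.

TASK

Two dosing syringes stand in the wooden stand. Press each plunger all the way down and let it go, first the one on the robot's left, then the one on its right: a sound plunger springs back up, a sticking one stays down. Lift the syringe whose plunger stays down out of the stand, plunger still down, and stand it upright on the floor of the empty wooden box; leave the sound one in its socket, and do not disturb the bottle or the label roll.

Things in the scene. Friction and masses are not known exactly. Their poses are not given: they have to be found in the camera images.
- doser_a_center (a point): One of two identical dosing syringes, told apart only by how the plunger behaves: upright steel barrel 34 mm across with a 38 mm foot (lowest 12 mm), 120 mm tall without its plunger, 0.2 to 0.35 kg, standing loose in a socket of the stand. This point is on its axis, 60 mm above its underside and 60 mm below the top of the barrel; z along the barrel, up. Its underside is about 15 mm above the table at first. Which socket it stands in varies.
- doser_b_center (a point): One of two identical dosing syringes, told apart only by how the plunger behaves: upright steel barrel 34 mm across with a 38 mm foot (lowest 12 mm), 120 mm tall without its plunger, 0.2 to 0.35 kg, standing loose in a socket of the stand. This point is on its axis, 60 mm above its underside and 60 mm below the top of the barrel; z along the barrel, up. Its underside is about 15 mm above the table at first. Which socket it stands in varies.
- plunger_a (a joint): Plunger stroke of syringe doser_a, in m: 0 = fully out, grows as it is pushed down, stopped at 0.028 (28 mm). A sound plunger pushes with about 5 N against a spring and comes back to 0 by itself; a sticking one needs about 8 N and stays where it is left. Which of the two syringes sticks is to be found by pressing.
- plunger_b (a joint): Plunger stroke of syringe doser_b, in m: 0 = fully out, grows as it is pushed down, stopped at 0.028 (28 mm). A sound plunger pushes with about 5 N against a spring and comes back to 0 by itself; a sticking one needs about 8 N and stays where it is left. Which of the two syringes sticks is to be found by pressing.
- plunger_a_top (a point): Centre of the top face of the plunger's black round cap of syringe doser_a: 30 mm across, 10 mm thick, on the barrel's axis; 40 mm above the top of the barrel when out, 12 mm above it when pressed home. Moves with the plunger.
- plunger_b_top (a point): Centre of the top face of the plunger's black round cap of syringe doser_b: 30 mm across, 10 mm thick, on the barrel's axis; 40 mm above the top of the barrel when out, 12 mm above it when pressed home. Moves with the plunger.
- stand: Fixed brown wooden block, 100 (x) x 240 (y) x 60 mm (z), its origin under its centre. Two round sockets, 44 mm across and 45 mm deep, lie on its y axis, 60 mm to each side of the centre; one syringe stands in each. Its +y side is the robot's left; it is turned at most 20 degrees.
- reject_box: The empty light wooden box, fixed, open at the top: 140 x 140 mm outside, 50 mm high, walls and floor 7 mm thick; origin under its centre. It and the like box full of corks swap places.
- cork_box: Bystander, fixed: a box of the same size as the empty one but full of corks, heaped to about 60 mm; origin under its centre.
- wine_bottle: Bystander, loose: a dark green sparkling wine bottle standing upright, 88 mm across, 306 mm tall, 1.5 kg; origin at the centre of its underside.
- label_roll: Bystander, loose: a white roll of labels lying flat, 100 mm across, 35 mm high, with a 72 mm hole; origin at the centre of its underside.

How it is judged:
On the way, in this order (a step that is already met when the one before it is completed fails the run):
1. the plunger of the left syringe (robot's left, +y) has been pressed more than 22 of its 28 mm (((value of joint plunger_a above 0.022 m and y of doser_a_center in the frame of stand between 0.03 and 0.09 m) or (value of joint plunger_b above 0.022 m and y of doser_b_center in the frame of stand between 0.03 and 0.09 m))), for 0.05 s.
2. after it, the plunger of the right syringe has been pressed more than 22 of its 28 mm (((value of joint plunger_a above 0.022 m and y of doser_a_center in the frame of stand between -0.09 and -0.03 m) or (value of joint plunger_b above 0.022 m and y of doser_b_center in the frame of stand between -0.09 and -0.03 m))), for 0.05 s.
At the end, for the whole second after the job is handed in: The syringe whose plunger sticks stands upright (within 10 degrees), released and at rest on the floor of the empty wooden box, its plunger still down (at least 20 of 28 mm). The sound syringe is still upright in its socket (within 20 mm of its start), its plunger sprung back out (within 6 mm) (((value of joint plunger_b above 0.02 m and value of joint plunger_a below 0.006 m and x of doser_b_center in the frame of reject_box between -0.055 and 0.055 m and y of doser_b_center in the frame of reject_box between -0.055 and 0.055 m and z of doser_b_center in the frame of reject_box below 0.08 m and angle between each of doser_b_center, doser_a_center's own z axis and vertical below 0.17 rad and distance of doser_a_center from where it was at the start of the episode below 0.02 m and linear speed of doser_b below 0.02 m/s) or (value of joint plunger_a above 0.02 m and value of joint plunger_b below 0.006 m and x of doser_a_center in the frame of reject_box between -0.055 and 0.055 m and y of doser_a_center in the frame of reject_box between -0.055 and 0.055 m and z of doser_a_center in the frame of reject_box below 0.08 m and angle between each of doser_a_center, doser_b_center's own z axis and vertical below 0.17 rad and distance of doser_b_center from where it was at the start of the episode below 0.02 m and linear speed of doser_a below 0.02 m/s))); the robot touches nothing.
It fails at once if the bottle or the label roll is shifted by more than 30 mm or knocked over (distance of any of wine_bottle, label_roll from where it was at the start of the episode above 0.03 m or angle between any of wine_bottle, label_roll's own z axis and vertical above 0.3 rad).
It also fails if it takes over 54 s, if anything falls off the work surface, if the arm or the gripper's body presses on something with over 40 N, if the wrist force passes 120 N, or if a joint passes its speed limit or range.

## Working session

There is one attempt and no reset: what is moved stays moved. The work goes in short steps, Python scripts to look and compute and a shell command to move; the robot and the scene stay as the last step left them, time stands still between calls to the robot, and variables do not carry over. Pictures are saved under pics/ and viewed, about 8 in all and at most 12, crops included, and the job is handed in when it is done.

```bash
mkdir -p pics
cat > h.py <<'E'
from station import *
import numpy as np, cv2
def cloud(n,d):
    i=camera_info(n); v,u=np.mgrid[0:d.shape[0],0:d.shape[1]]
    p=np.stack([(u-i['cx'])/i['fx']*d,(v-i['cy'])/i['fy']*d,d],-1)
    E=np.array(i['extrinsics']); return p@E[:3,:3].T+E[:3,3]
E
python3 - <<'E'
from h import *
o=get_obs(); print({k:np.round(v,3).tolist() for k,v in o.items()})
a=[]
for n in("top","side"):
    c,d=camera(n); np.savez(f"{n}.npz",c=c,d=d); cv2.imwrite(f"pics/{n}0.png",c)
    print(n,np.round(camera_info(n)['extrinsics'],3).tolist(),camera_info(n)['fx'])
E
```

```text
{'time_s': 0.0, 'qpos': [-1.252, 0.3, 1.522, -0.0, 1.321, -0.067], 'joint_vel': [-0.001, -0.001, -0.001, 0.003, -0.002, -0.002], 'tau': [-0.0, -53.181, -35.273, 0.071, 0.024, -0.0], 'ee_pos': [0.207, -0.509, 0.219], 'eef_rot': [-1.636, 1.57, 1.892], 'force': [0.224, -0.547, 0.788], 'moment': [0.048, -0.011, 0.014], 'grip_width': 0.094}
top [[0.0, -0.985, 0.175, 0.313], [-1.0, -0.003, -0.014, 0.002], [0.015, -0.174, -0.985, 1.429], [0.0, 0.0, 0.0, 1.0]] 472.3369908945694
side [[0.946, -0.251, 0.204, 0.217], [-0.323, -0.716, 0.619, -0.929], [-0.009, -0.651, -0.759, 1.281], [0.0, 0.0, 0.0, 1.0]] 528.9406469798198
```

View pics/top0.png

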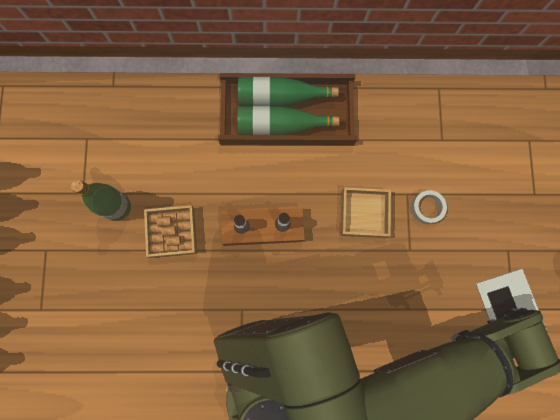

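View pics/side0.png

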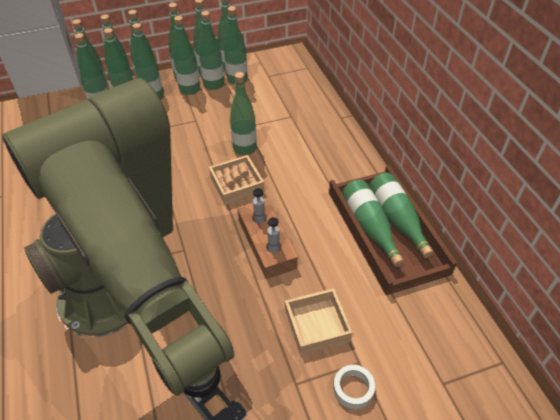

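The top view shows the caps at about (239,220) on the left and (284,218) on the right, and the stand around (262,225). The empty box is at (367,212), the roll at (430,207), the cork box at (170,231) and the bottle at about (105,200). The side view agrees with this layout.

Run:
```python
from h import *
for n,rs in(("top",dict(L=(225,205,255,240),R=(270,205,300,240),box=(338,183,397,242),roll=(410,185,450,226),stand=(215,200,310,248))),("side",dict(L=(248,184,270,230),R=(262,214,285,256),box=(280,288,355,358)))):
    z=np.load(n+".npz"); P=cloud(n,z['d']); c=z['c']
    for k,(x0,y0,x1,y1) in rs.items():
        p=P[y0:y1,x0:x1].reshape(-1,3); q=c[y0:y1,x0:x1].reshape(-1,3)
        if k in"LR":
            m=(p[:,2]>.16)&(q.max(1)<70); t=p[m]; zt=np.percentile(t[:,2],95); t=t[t[:,2]>zt-.004]
            print(n,k,len(t),zt,t.mean(0).round(4),np.ptp(t,axis=0).round(3))
        else:
            lo,hi={'box':(.042,.056),'roll':(.025,.04),'stand':(.055,.065)}[k]
            t=p[(p[:,2]>lo)&(p[:,2]<hi)]
            r=cv2.minAreaRect((t[:,:2]*1000).astype(np.float32)); print(n,k,len(t),t[:,2].mean().round(4),np.round(r[0],1),np.round(r[1],1),r[2])
            if k=='box':
                f=p[(p[:,2]>.002)&(p[:,2]<.012)]; print(' floor',f.mean(0).round(3))
```

```text
top L 35 0.1799308434560308 [0.4936 0.0827 0.1779] [0.022 0.024 0.005]
top R 37 0.17911300953828646 [ 0.4942 -0.0342  0.211 ] [0.196 0.049 1.253]
top box 508 0.0495 [ 537.3 -285.6] [142.4 141.4] 87.2633056640625
 floor [ 0.542 -0.292  0.007]
top roll 447 0.0343 [ 556.4 -479.8] [99.4 99.1] 67.08678436279297
top stand 2191 0.0604 [496.4  24.7] [101.1 240.4] 3.006256341934204
side L 27 0.18063359862345596 [0.4964 0.0729 0.1788] [0.024 0.128 0.007]
side R 28 0.17970011436526284 [ 0.4901 -0.0739  0.2171] [0.295 0.9   1.105]
side box 682 0.0494 [ 539.  -287.3] [146.4 141.4] 86.87155151367188
 floor [ 0.544 -0.281  0.006]
```

```bash
cat >> h.py <<'E'
from scipy.spatial.transform import Rotation as Ro
def to(x,y,z,show=True):
    """shift in tool mm from the measured TCP to a world target; spin so that the jaws open along world x"""
    o=get_obs(); R=Ro.from_euler('xyz',o['eef_rot']).as_matrix()
    s=R.T@(np.array([x,y,z])-o['ee_pos'])*1000
    a=R.T@np.array([1,0,0]); sp=np.arctan2(a[2],a[1]); sp=(sp+np.pi/2)%np.pi-np.pi/2
    print('t',round(o['time_s'],2),'pos',np.round(o['ee_pos'],4),'F',np.round(o['force'],1),'w',round(o['grip_width'],4),'q6',round(o['qpos'][5],2),'toolx',R[:,0].round(3),'shift',s.round(1),'spin',round(sp,3))
E
python3 - <<'E'
from h import *
to(.494,.083,.23)
for n,rs in(("top",dict(L=(225,205,255,240),R=(270,205,300,240))),("side",dict(L=(248,184,270,230),R=(262,214,285,256)))):
    z=np.load(n+".npz"); P=cloud(n,z['d']); c=z['c']
    for k,(x0,y0,x1,y1) in rs.items():
        p=P[y0:y1,x0:x1].reshape(-1,3); q=c[y0:y1,x0:x1].reshape(-1,3)
        m=(p[:,2]>.168)&(p[:,2]<.185)&(q.max(1)<80)&(abs(p[:,0]-.495)<.03); t=p[m]
        print(n,k,len(t),np.median(t,0).round(4),((t.max(0)+t.min(0))/2).round(4),np.ptp(t,axis=0).round(3))
E
```

```text
t 0.1 pos [ 0.2069 -0.5094  0.2189] F [ 0.5 -0.3  0.8] w 0.0942 q6 -0.07 toolx [-0.     0.001 -1.   ] shift [ -10.6 -440.8 -488.9] spin -1.185
top L 87 [0.4927 0.084  0.1754] [0.4927 0.0841 0.1754] [0.028 0.027 0.011]
top R 83 [ 0.4986 -0.0363  0.1751] [ 0.5    -0.0364  0.1746] [0.025 0.027 0.011]
side L 72 [0.4936 0.0769 0.176 ] [0.4953 0.0262 0.1765] [0.027 0.141 0.015]
side R 69 [ 0.501  -0.0403  0.175 ] [ 0.5016 -0.0394  0.1749] [0.026 0.028 0.013]
```

```bash
python3 -m handwheel '[[[-12,-30,-33],-0.14,1],[[-24,-60,-66],-0.28,1],[[-36,-92,-102],-0.42,1],[[-40,-124,-138],-0.56,1],[[-40,-156,-174],-0.7,1]]' 20; python3 -c "
from h import *
to(.4927,.084,.23)"
```

```text
time_s: 0.6
ee_pos: [0.3099, -0.2977, 0.2596]
eef_rot: [2.654, 1.57, 0.604]
force: [1.4, -0.1, -0.1]
grip_width: 0.0574
t 0.6 pos [ 0.3099 -0.2977  0.2596] F [ 1.4 -0.1 -0.1] w 0.0574 q6 -0.37 toolx [ 0.  0. -1.] shift [  29.8  -14.  -423. ] spin -0.48
```

```bash
python3 -m handwheel '[[[0,-1,-45],-0.14,1],[[0,-3,-93],-0.28,1],[[0,-5,-141],-0.42,1],[[0,-6,-189],-0.48,1],[[0,-8,-237],-0.48,1]]' 20; python3 -c "
from h import *
to(.4927,.084,.20)"
```

```text
time_s: 1.1
ee_pos: [0.4125, -0.0818, 0.2597]
eef_rot: [1.93, 1.57, 0.362]
force: [0.6, -0.8, -0.7]
grip_width: 0.0177
t 1.1 pos [ 0.4125 -0.0818  0.2597] F [ 0.6 -0.8 -0.7] w 0.0177 q6 -0.29 toolx [ 0.001  0.    -1.   ] shift [  59.8   80.6 -165.6] spin 0.003
```

```bash
python3 -m handwheel '[[[0,20,-41],0,1],[[0,40,-83],0,1],[[0,60,-124],0,1],[[10,80.5,-165.5],0,1],[[40,80.5,-165.5],0,1]]' 20; python3 -m handwheel '[[[0,0,0],0,1],[[0,0,0],0,1],[[0,0,0],0,1],[[0,0,0],0,1],[[0,0,0],0,1]]'; python3 -c "
from h import *
to(.4927,.084,.161)"
```

```text
time_s: 1.6
ee_pos: [0.4945, 0.0879, 0.2206]
eef_rot: [1.851, 1.567, 0.287]
force: [0.5, -0.1, 0.2]
grip_width: 0.0005
time_s: 2.1
ee_pos: [0.4947, 0.0874, 0.2215]
eef_rot: [1.795, 1.565, 0.23]
force: [1.0, -0.4, -0.1]
grip_width: 0.0007
t 2.1 pos [0.4947 0.0874 0.2215] F [ 1.  -0.4 -0.1] w 0.0007 q6 0.1 toolx [ 0.006  0.001 -1.   ] shift [60.5 -2.3  3.5] spin 0.006
```

```bash
python3 -m handwheel '[[[12,-2.5,3.5],0,1],[[27,-2.5,3.5],0,1],[[37,-2.5,3.5],0,1],[[47,-2.5,3.5],0,1],[[56,-2.5,3.5],0,1]]' 20; python3 -m handwheel '[[[2,0,0],0,1],[[4,0,0],0,1],[[6,0,0],0,1],[[6,0,0],0,1],[[6,0,0],0,1]]';python3 -c "
from h import *
to(.4927,.084,.161)"
```

```text
time_s: 2.6
ee_pos: [0.4925, 0.0838, 0.1649]
eef_rot: [1.78, 1.565, 0.215]
force: [-0.2, -0.4, 5.1]
grip_width: 0.0001
time_s: 3.1
ee_pos: [0.4938, 0.084, 0.1612]
eef_rot: [1.727, 1.56, 0.162]
force: [-3.1, -1.5, 19.3]
grip_width: 0.0008
t 3.1 pos [0.4938 0.084  0.1612] F [-3.1 -1.5 19.3] w 0.0008 q6 0.09 toolx [ 0.01   0.002 -1.   ] shift [ 0.2 -1.1 -0. ] spin 0.006
```

```bash
python3 -m handwheel '[[[-20,0,0],0,1],[[-50,0,0],0,1],[[-65,0,0],0,1],[[-65,0,0],0,1],[[-65,0,0],0,1]]' 20; python3 -c "
from h import *
to(.499,-.0363,.22)
for k in('side',):
    c,d=camera(k);P=cloud(k,d);m=(c.max(2)<80)&(P[...,2]>.12)&(P[...,2]<.185)&(abs(P[...,0]-.496)<.03)&(abs(P[...,1]-.08)<.03)
    print(m.sum(),np.percentile(P[m],[5,50,95],axis=0).round(3))
    cv2.imwrite('pics/s1.png',cv2.resize(c[130:290,180:340],None,fx=3,fy=3))"
```

```text
time_s: 3.6
ee_pos: [0.4929, 0.0839, 0.2254]
eef_rot: [1.731, 1.561, 0.166]
force: [0.6, -0.3, 0.2]
grip_width: 0.0006
t 3.6 pos [0.4929 0.0839 0.2254] F [ 0.6 -0.3  0.2] w 0.0006 q6 0.09 toolx [ 0.01   0.002 -1.   ] shift [  5.3   5.3 120.2] spin 0.006
70 [[0.484 0.068 0.17 ]
 [0.495 0.078 0.175]
 [0.507 0.093 0.179]]
```

View pics/s1.png

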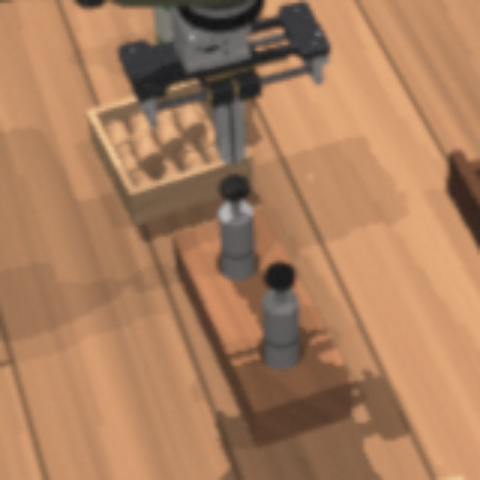

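The crop shows the left cap at (235,188) out again, at z 0.175, so the left plunger is sound. Next I press the right one.

```bash
python3 -m handwheel '[[[0,2,40],0,1],[[0,4,80],0,1],[[0,5.3,120],0,1],[[0,5.3,120],0,1],[[0,5.3,120],0,1]]' 20; python3 -c "
from h import *
to(.499,-.0363,.161)"
```

```text
time_s: 4.15
ee_pos: [0.4984, -0.0365, 0.2238]
eef_rot: [1.844, 1.564, 0.277]
force: [0.5, -0.2, -0.5]
grip_width: 0.0007
t 4.15 pos [ 0.4984 -0.0365  0.2238] F [ 0.5 -0.2 -0.5] w 0.0007 q6 -0.15 toolx [ 0.007  0.002 -1.   ] shift [62.8  0.2 -0. ] spin 0.004
```

```bash
python3 -m handwheel '[[[14,0,0],0,1],[[29,0,0],0,1],[[39,0,0],0,1],[[49,0,0],0,1],[[58,0,0],0,1]]' 20; python3 -m handwheel '[[[2,0,0],0,1],[[4,0,0],0,1],[[6,0,0],0,1],[[6,0,0],0,1],[[6,0,0],0,1]]';python3 -c "
from h import *
to(.499,-.0363,.161)"; python3 -m handwheel '[[[-20,0,0],0,1],[[-50,0,0],0,1],[[-90,0,0],0,1],[[-90,0,0],0,-1],[[-90,0,0],0,-1]]' 20; python3 -c "
from h import *
to(.499,-.0363,.123)
for k in('top','side',):
    c,d=camera(k);P=cloud(k,d)
    for y,n in((.083,'L'),(-.037,'R')):
        m=(c.max(2)<80)&(P[...,2]>.13)&(P[...,2]<.185)&(abs(P[...,0]-.496)<.03)&(abs(P[...,1]-y)<.03)
        if m.sum():print(k,n,m.sum(),np.percentile(P[m],[2,50,98],axis=0).round(3).tolist())
    cv2.imwrite('pics/s2.png',cv2.resize(c[130:290,180:340],None,fx=3,fy=3))"
```

```text
time_s: 4.65
ee_pos: [0.4992, -0.0353, 0.166]
eef_rot: [1.804, 1.563, 0.238]
force: [-2.4, -0.0, 9.2]
grip_width: 0.0004
time_s: 5.15
ee_pos: [0.5, -0.0345, 0.1612]
eef_rot: [1.704, 1.56, 0.14]
force: [-1.8, -0.7, 14.7]
grip_width: 0.0007
t 5.15 pos [ 0.5    -0.0345  0.1612] F [-1.8 -0.7 14.7] w 0.0007 q6 -0.15 toolx [ 0.011  0.001 -1.   ] shift [ 0.2 -1.   1.8] spin 0.007
time_s: 5.65
ee_pos: [0.4991, -0.0339, 0.2511]
eef_rot: [1.695, 1.559, 0.132]
force: [-0.1, -0.2, -0.9]
grip_width: 0.0129
t 5.65 pos [ 0.4991 -0.0339  0.2511] F [-0.1 -0.2 -0.9] w 0.0129 q6 -0.15 toolx [ 0.011  0.001 -1.   ] shift [128.1  -1.6   2.6] spin 0.008
top L 91 [[0.479, 0.071, 0.136], [0.493, 0.084, 0.176], [0.506, 0.095, 0.18]]
side L 65 [[0.483, 0.067, 0.17], [0.495, 0.078, 0.175], [0.507, 0.093, 0.183]]
side R 71 [[0.489, -0.053, 0.141], [0.501, -0.041, 0.147], [0.512, -0.027, 0.152]]
```

View pics/s2.png

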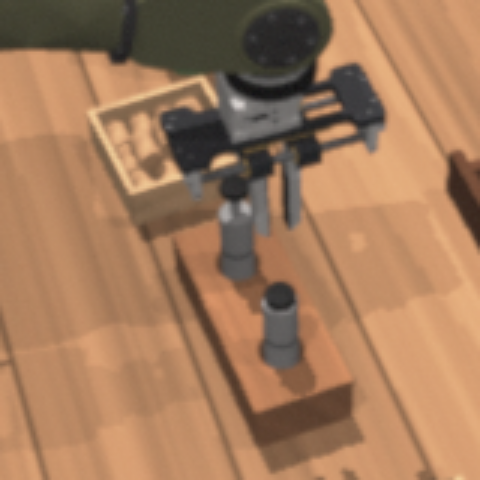

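The right cap (280,295) stayed down at z 0.147, and the left one is out at 0.175. The right syringe is the sticking one, so I grip its barrel.

```bash
python3 -m handwheel '[[[0,-1.5,2.5],0,-1],[[0,-1.5,2.5],0,-1],[[0,-1.5,2.5],0,-1],[[30,-1.5,2.5],0,-1],[[60,-1.5,2.5],0,-1]]' 20; python3 -c "
from h import *
to(.499,-.0363,.098)"
```

```text
time_s: 6.25
ee_pos: [0.4979, -0.0366, 0.1893]
eef_rot: [1.726, 1.561, 0.163]
force: [0.6, -1.6, 0.1]
grip_width: 0.061
t 6.25 pos [ 0.4979 -0.0366  0.1893] F [ 0.6 -1.6  0.1] w 0.061 q6 -0.16 toolx [ 0.01   0.002 -1.   ] shift [91.3  0.2 -0.1] spin 0.007
```

```bash
python3 -m handwheel '[[[8,0,0],0,-1],[[25,0,0],0,-1],[[55,0,0],0,-1],[[80,0,0],0,-1],[[91,0,0],0,-1]]' 20; python3 -m handwheel '[[[0,0,0],0,0.4],[[0,0,0],0,0.4],[[0,0,0],0,0.4],[[0,0,0],0,0.4],[[0,0,0],0,1]]' 20;  python3 -m handwheel '[[[0,0,0],0,1],[[0,0,0],0,1],[[0,0,0],0,1],[[0,0,0],0,1],[[0,0,0],0,1]]' 30; python3 -c "
from h import *
to(.538,-.286,.21)"
```

```text
time_s: 6.75
ee_pos: [0.4984, -0.0364, 0.0971]
eef_rot: [1.792, 1.562, 0.229]
force: [0.7, -0.0, 0.5]
grip_width: 0.0935
time_s: 7.25
ee_pos: [0.4986, -0.0364, 0.0977]
eef_rot: [1.753, 1.561, 0.189]
force: [0.4, 0.3, 0.6]
grip_width: 0.0575
time_s: 7.75
ee_pos: [0.4987, -0.0364, 0.0978]
eef_rot: [1.747, 1.561, 0.183]
force: [0.3, -0.1, 1.9]
grip_width: 0.0338
t 7.75 pos [ 0.4987 -0.0364  0.0978] F [ 0.3 -0.1  1.9] w 0.0338 q6 -0.16 toolx [ 0.009  0.002 -1.   ] shift [-112.3   38.6  249.7] spin 0.007
```

```bash
python3 -m handwheel '[[[-10,0,0],0,1],[[-30,0,0],0,1],[[-55,0,0],0,1],[[-80,0,0],0,1],[[-100,0,0],0,1]]' 30;  python3 -c "
from h import *
to(.538,-.286,.20)"
```

```text
time_s: 8.25
ee_pos: [0.4977, -0.0366, 0.1996]
eef_rot: [1.727, 1.561, 0.164]
force: [1.1, -0.5, -3.6]
grip_width: 0.034
t 8.25 pos [ 0.4977 -0.0366  0.1996] F [ 1.1 -0.5 -3.6] w 0.034 q6 -0.16 toolx [ 0.01   0.002 -1.   ] shift [ -0.4  38.6 249.7] spin 0.007
```

```bash
python3 -m handwheel '[[[0,5,35],0,1],[[0,12,80],0,1],[[0,20,130],0,1],[[0,28,180],0,1],[[0,33,215],0,1]]' 30; python3 -m handwheel '[[[0,6,35],0,1],[[0,6,35],0,1],[[0,6,35],0,1],[[0,6,35],0,1],[[0,6,35],0,1]]'; python3 -c "
from h import *
to(.538,-.286,.090)
k='side';c,d=camera(k)
cv2.imwrite('pics/s3.png',cv2.resize(c[170:390,200:420],None,fx=2.5,fy=2.5))"
```

```text
time_s: 8.75
ee_pos: [0.5318, -0.254, 0.1998]
eef_rot: [1.744, 1.561, 0.179]
force: [0.6, 1.3, -3.2]
grip_width: 0.0335
time_s: 9.25
ee_pos: [0.5381, -0.2879, 0.2001]
eef_rot: [1.751, 1.561, 0.187]
force: [0.1, 0.1, -3.7]
grip_width: 0.0336
t 9.25 pos [ 0.5381 -0.2879  0.2001] F [ 0.1  0.1 -3.7] w 0.0336 q6 -0.56 toolx [ 0.009  0.002 -1.   ] shift [110.1  -1.2  -1.8] spin 0.007
```

View pics/s3.png

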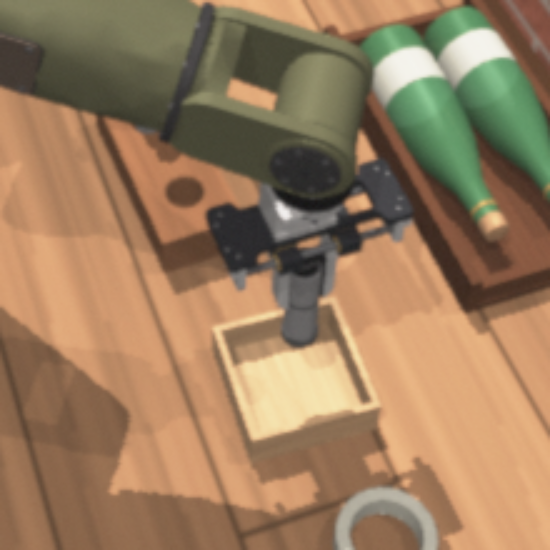

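The picture shows the syringe held upright above the box, foot at (298,340). Its socket in the stand is empty. I lower it.

```bash
python3 -m handwheel '[[[20,0,-1],0,1],[[50,0,-1],0,1],[[80,0,-1],0,1],[[97,0,-1],0,1],[[104,0,-1],0,1]]' 30; python3 -m handwheel '[[[1.5,0,0],0,1],[[3,0,0],0,1],[[4.5,0,0],0,1],[[5.5,0,0],0,1],[[5.5,0,0],0,1]]'; python3 -c "
from h import *
to(.538,-.286,.0898)"
```

```text
time_s: 9.8
ee_pos: [0.5387, -0.2859, 0.0945]
eef_rot: [1.949, 1.563, 0.386]
force: [-0.2, -0.3, -3.8]
grip_width: 0.0336
time_s: 10.3
ee_pos: [0.539, -0.286, 0.0898]
eef_rot: [1.841, 1.562, 0.279]
force: [0.7, 1.2, 1.0]
grip_width: 0.0335
t 10.3 pos [ 0.539  -0.286   0.0898] F [0.7 1.2 1. ] w 0.0335 q6 -0.56 toolx [ 0.008  0.002 -1.   ] shift [-0. -1. -0.] spin 0.008
```

```bash
python3 -m handwheel '[[[0,0,0],0,0.2],[[0,0,0],0,0.1],[[0,0,0],0,-0.2],[[0,0,0],0,-0.5],[[0,0,0],0,-0.7]]'; python3 -m handwheel '[[[0,0,0],0,-0.7],[[0,0,0],0,-0.7],[[0,0,0],0,-0.7],[[-10,0,0],0,-0.7],[[-30,0,0],0,-0.7]]'; python3 -m handwheel '[[[-40,0,0],0,-0.7],[[-80,0,0],0,-0.7],[[-120,0,0],0,-0.7],[[-120,0,-45],0,-0.7],[[-120,0,-90],0,-0.7]]'; python3 -m handwheel '[[[0,0,-40],0,-0.7],[[0,0,-80],0,-0.7],[[0,0,-80],0,-0.7],[[0,0,-80],0,-0.7],[[0,0,-80],0,-0.7]]'; python3 -c "
from h import *
to(.538,-.286,.2)
for k in('top','side'):
    c,d=camera(k);P=cloud(k,d)
    for x,y,n in((.493,.083,'L'),(.538,-.286,'box')):
        m=(c.max(2)<80)&(P[...,2]>.115)&(P[...,2]<.185)&(abs(P[...,0]-x)<.035)&(abs(P[...,1]-y)<.035)
        if m.sum():print(k,n,m.sum(),np.percentile(P[m],[2,50,98],axis=0).round(3).tolist())
cv2.imwrite('pics/s4.png',c)"
```

```text
time_s: 10.8
ee_pos: [0.539, -0.2861, 0.0898]
eef_rot: [1.836, 1.562, 0.273]
force: [-0.1, 0.3, -0.3]
grip_width: 0.0628
time_s: 11.3
ee_pos: [0.5382, -0.2858, 0.1194]
eef_rot: [2.079, 1.563, 0.516]
force: [0.4, 0.4, 0.4]
grip_width: 0.0804
time_s: 11.8
ee_pos: [0.5367, -0.1959, 0.2416]
eef_rot: [1.848, 1.562, 0.283]
force: [-0.7, 0.6, -0.7]
grip_width: 0.0796
time_s: 12.3
ee_pos: [0.5362, -0.1167, 0.2421]
eef_rot: [1.806, 1.561, 0.241]
force: [0.5, -0.0, 0.0]
grip_width: 0.0796
t 12.3 pos [ 0.5362 -0.1167  0.2421] F [ 0.5 -0.   0. ] w 0.0796 q6 -0.29 toolx [ 0.009  0.002 -1.   ] shift [ 41.7   0.5 169.4] spin 0.005
top L 95 [[0.479, 0.07, 0.12], [0.492, 0.082, 0.175], [0.506, 0.095, 0.179]]
top box 103 [[0.525, -0.296, 0.116], [0.538, -0.282, 0.138], [0.552, -0.269, 0.144]]
side L 33 [[0.482, 0.067, 0.149], [0.49, 0.08, 0.175], [0.503, 0.093, 0.183]]
side box 93 [[0.528, -0.301, 0.13], [0.542, -0.29, 0.139], [0.554, -0.276, 0.145]]
```

View pics/s4.png

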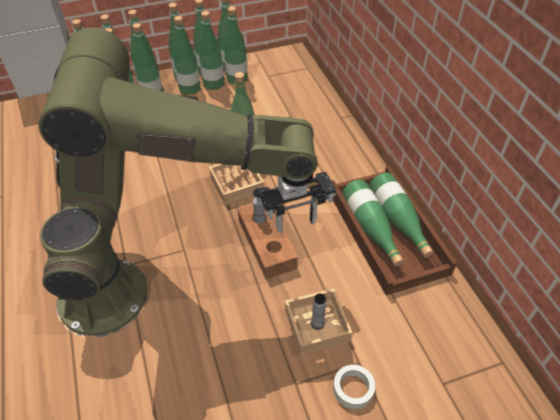

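The syringe stands upright in the box with its cap at (320,298), z 0.139, which is the floor plus 132 mm, so the plunger is down. The left cap is at 0.175, so it is out. The bottle and roll have not moved.

```bash
python3 -c "
from station import *
print(hand_in())"
```

```text
the job is handed in; nothing more can be done
None
```

I handed the job in at about 12.4 s of the 54 s allowed. The right syringe was the sticking one, and it now stands in the empty box with its plunger down.

- **Pressing:** I pressed the left plunger home first (about 5 N on the way down), and it sprang back, with its cap at z = 0.175 m. I then pressed the right one home (about 9 N), and it stayed down, with its cap at z = 0.147 m.
- **Moving:** I gripped the right syringe by its barrel, lifted it out of the stand, lowered it onto the box floor and let go. The arm then drew back clear of everything.
- **Last checks:** Both cameras put the cap of the boxed syringe at z of about 0.139 m, where a pressed plunger should be. It is upright and within about 5 mm of the box centre. The left syringe is in its socket with its plunger out. The bottle and label roll look unmoved in the side view; I did not measure them again.
- **Disagreements:** The two cameras differed by up to about 8 mm in y. The tool ended about 0.01 rad (half a degree) off vertical. Neither mattered, and no check failed.

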